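# Open the mustard jar at the cheese stall

### The job

Pick up the square stoneware mustard jar by its metal screw cap, turn it so that its flat sides match the steel bracket on the counter, and seat it fully down in the bracket, which then braces it. Unscrew the tight cap (anticlockwise seen from above) only until the thread lets go, lift it straight off and finish while still holding it in the gripper, level and clear just above the mouth of the jar (by a finger's breadth or two), with the jar left seated in the bracket. Leave everything else on the counter alone.

Things in the scene. Friction and masses are not known exactly. Their poses are not given: they have to be found in the camera images.
- jar_mid (a point): The square jar (the only one): off-white stoneware, body 64 x 64 mm, 54 mm tall, round neck above, 91 mm tall with its cap, about 0.4 kg. Point on its axis 45 mm above its underside; x and y square to the flat sides, z up. All four sides alike: any quarter turn fits. Unbraced it turns with the cap; in the bracket it has up to 0.2 rad of play. It may be lifted by the closed cap.
- cap_mid (a point): The jar's screw cap: plain round aluminium, 58 mm diameter, 21 mm tall, vertical sides. Point at its centre; z up. Closed, it is 35.5 mm above jar_mid and the cap's lower edge 16 mm above the square body's top. At the start its x axis is 0 to 0.28 rad anticlockwise of the jar's x axis. Turning it takes about 0.1 to 0.5 N m.
- jar_mouth (a point): Mouth of the jar under the cap, 46 mm above jar_mid. Lug thread: cap stays level as it turns anticlockwise and is free once its x axis is 0.92 rad past the jar's (0.64 to 0.92 rad of turning); a sprung seal then pushes it up by up to 3 mm (5 to 18 N). Do not go past 1.45 rad (at 1.6 it jams on the next thread). Lifted 24 mm from closed it is clear of the mouth.
- bracket: Bent-steel bracket screwed to the counter: 110 x 110 mm foot plate, square pocket 70 x 70 mm inside. Origin at the pocket's centre on the counter, z up; x, y square to its walls. Pocket floor 4 mm above the counter; walls on +x, +y, -y 34 mm tall with lips flared outwards to 43 mm; -x wall 12 mm tall. Seated, jar_mid is 49 mm above the origin.
- round_jar_a: Bystander: round stoneware jar with aluminium cap, 62 mm diameter, 72 mm tall; origin at its underside.
- round_jar_b: Bystander: round stoneware jar with aluminium cap, 52 mm diameter, 60 mm tall; origin at its underside.
- wheel: Bystander: small brown cheese wheel, 110 mm diameter, 45 mm tall; origin at its underside.
- wedge: Bystander: block of cut cheese, 59 x 35 x 35 mm; origin at its underside.
- tasting_cup: Bystander: white cup, 70 mm diameter, 60 mm tall; origin at its underside.
- spatula: Bystander: spatula lying flat, 200 mm long.
- sample: Bystander: small pale cheese, 44 mm diameter, 30 mm tall; origin at its underside.

How it is judged:
On the way, in this order (a step that is already met when the one before it is completed fails the run):
1. the jar is seated in the bracket with its cap still closed (z of jar_mid in the frame of bracket below 0.054 m and horizontal distance between jar_mid and bracket below 0.009 m and angle between jar_mid's own z axis and vertical below 0.07 rad and z of cap_mid in the frame of jar_mid below 0.0385 m), for 0.2 s.
2. the cap has come free of the thread and risen off the jar, the jar still seated (z of jar_mid in the frame of bracket below 0.054 m and horizontal distance between jar_mid and bracket below 0.009 m and angle between jar_mid's own z axis and vertical below 0.07 rad and angle between the x axis of cap_mid and the x axis of jar_mid, either way round below 1.45 rad and z of cap_mid in the frame of jar_mid above 0.046 m), for 0.1 s.
At the end, for the whole second after the job is handed in: Jar seated in the bracket (5 mm in depth, 9 mm sideways, 4 degrees upright). Gripper holds the cap still, off the jar, its centre 58.5 to 110.5 mm above jar_mid, within 20 mm of the jar's axis, 8 degrees of level and its x axis under 1.45 rad from the jar's; bystanders within 30 mm (z of jar_mid in the frame of bracket below 0.054 m and horizontal distance between jar_mid and bracket below 0.009 m and angle between jar_mid's own z axis and vertical below 0.07 rad and angle between the x axis of cap_mid and the x axis of jar_mid, either way round below 1.45 rad and z of cap_mid in the frame of jar_mid between 0.0585 and 0.1105 m and horizontal distance between cap_mid and jar_mid below 0.02 m and angle between cap_mid's own z axis and vertical below 0.15 rad and contact force between the fingers and cap above 2 N and contact force between cap and jar below 0.1 N and linear speed of cap below 0.03 m/s); the arm keeps its last pose, push and grip.
It fails at once if a bystander is moved by more than 30 mm (distance of any of round_jar_a, round_jar_b, wheel, wedge, tasting_cup, spatula, sample from where it was at the start of the episode above 0.03 m).
It fails at once if the jar is tipped by more than 35 degrees (angle between jar_mid's own z axis and vertical above 0.6 rad).
It also fails if it takes over 45 s, if anything falls off the work surface, if the arm or the gripper's body presses on something with over 40 N, if the wrist force passes 120 N, or if a joint passes its speed limit or range.

### The arm

A 6-joint arm with a two-finger parallel gripper is mounted at the origin on the work surface. World frame = base frame: x ahead of the robot, y to its left, z up, the work surface at z = 0. Lengths are in m, angles in rad, forces in N, time in s.
With the tool pointing down it reaches from about 0.35 to 0.925 m from the base axis. Payload 6.4 kg.
Tool frame: the origin (TCP) lies on the centre line of the jaws, within the pads' length; the fingertips stand 25 mm ahead of it and the grasp point (between the pads) lies 6 mm ahead of it; z points along the fingers, x is the direction in which the jaws open and shut, and the axes are right-handed (so a half turn about z gives the same grasp; the last joint's range is limited). The gripper opens to 94 mm and grips with 3 to 60 N. Pads are 16 mm wide; open, the fingers measure 119 mm over their backs; the gripper's body (75 mm by 177 mm) begins 78 mm behind the grasp point.
Start: joints at [-1.291, 0.245, 1.558, -0, 1.339, -0.174], TCP at [0.285, -0.584, 0.207] pointing down, gripper open.
Joint ranges: [-3.13, 3.13], [-1.02, 2.26], [0.13, 2.54], [-0.95, 4.09], [0.21, 2.88], [-2.74, 2.74]. Speed limits (rad/s): [2.57, 2.57, 3.14, 3.14, 3.14, 3.14].

### API

Orientations are given as a unit quaternion [w, x, y, z].
In Python, from cell import r, imaging gives the robot as it stands. The module is installed in compiled form; this text tells all that it offers.
- The arm moves only by the tool carry_out, never from a script. Its argument "motion" is a list of rows, each an object with "offset": the shift along the tool's x, y, z in mm, a list of three; "roll": the turn about the tool's z in rad. A call has 1 to 8 rows; each row shifts and turns the commanded pose from where the row before left it, along the tool's axes as they then stand; what a row does not reach is not made up. A row lasts 1/10 s, in which the tool goes at most 50 mm and 8.59 degrees, less where a joint would pass 70% of its speed; a pose out of reach is approached as far as the arm can. A call is refused whole if a number of a shift passes 50 or a number of a turn 0.15, either way. A call with a gripper value outside its range is refused whole. "gripper" is the gripper's target within -1 to 1 (fully open at 1, half-way at 0, shut at -1), set as the call begins (left out, the last holds). The fingers move at their own pace and stop on an object; "squeeze" is the grip in N (left out, the last holds). Time passes only in rows, so rows that do not move let the fingers close. It gives the time, the measured TCP pose, the force and the opening at its end, in the units of the state.
- r.state(): the state, without advancing time (a new reading comes with each control period).
- imaging.read_camera(name): name is "side" or "top"; returns a dict with "img" (420x560x3 uint8, red, green, blue), "intrinsics" (3x3 intrinsics, pixels), "camera_from_world" (4x4, takes a point from world to camera coordinates). Camera axes: x right, y down, z forward; pixel columns grow to the right and rows downward; lengths in m; the calibration is good to about 2 mm. A picture is of the moment at which its call begins. There is no depth.
- r.sign_off(): hands the job in, once; it reports no verdict.
The state is a dict: "clock": time; "joint_positions": joint angles; "joint_vel": joint speeds; "joint_torque": joint torques, N m; "tcp_pos": TCP position; "tool_rot": TCP orientation; "ft_force": force on the tool from outside, world axes, zero at the start; "torque": the same for the moment, N m; "grip_width": finger opening in m.
Only numpy, scipy, OpenCV 4.12 (cv2) and the standard library are available. Lean on these libraries where they do the work, as an engineer would, in place of code of your own. Each camera call takes 0.05 s, during which the arm holds its last target.

## Working session

There is one attempt and no reset: what is moved stays moved. The work goes in short steps, Python scripts to look and compute and a tool call to move; the robot and the scene stay as the last step left them, time stands still between calls to the robot, and variables do not carry over. Pictures are saved under pics/ and viewed, and the job is handed in when it is done.

Besides the shell and the picture viewer there is one more tool, called in YAML: its name, and indented under it one key for each argument. carry_out: Moves the arm, as the interface text tells. Its arguments: {"type":"object","properties":{"motion":{"type":"array","items":{"type":"object","properties":{"offset":{"type":"array","items":{"type":"number"}},"roll":{"type":"number"}}}},"gripper":{"type":"number"},"squeeze":{"type":"number"}},"required":["motion"]}

```bash
mkdir -p pics; python3 - <<'E'
from cell import r, imaging
import cv2,numpy as np
print(r.state())
for n in("side","top"):
    d=imaging.read_camera(n); cv2.imwrite(f"pics/{n}0.png",d["img"][:,:,::-1]); print(n,d["intrinsics"].tolist(),np.round(d["camera_from_world"],4).tolist())
E
```

```text
{'clock': 0.0, 'joint_positions': array([-1.29109730e+00,  2.45812885e-01,  1.55897123e+00,  1.86680051e-05,
        1.33871080e+00, -1.74095231e-01]), 'joint_vel': array([ 5.50885277e-04,  2.63477489e-04,  7.41345200e-05,  5.98272213e-04,
       -1.05848306e-04, -1.15456817e-03]), 'joint_torque': array([-3.34051911e-04, -4.15832198e+01, -3.14605916e+01,  6.84384420e-02,
        3.31782410e-02, -1.41024293e-04]), 'tcp_pos': array([ 0.28479474, -0.5836355 ,  0.20566912]), 'tool_rot': array([-6.42870237e-04,  8.48048863e-01, -5.29917183e-01, -7.01035651e-04]), 'ft_force': array([ 0.57500982, -0.2163645 , -0.8149469 ]), 'torque': array([ 0.00351237, -0.01071953, -0.0238352 ]), 'grip_width': 0.09401638153197608}
side [[392.9647076244449, 0.0, 276.9317075206212], [0.0, 392.9647076244449, 210.7266117887193], [0.0, 0.0, 1.0]] [[-0.9809, -0.1947, -0.0027, 0.5556], [-0.113, 0.5805, -0.8064, 0.1351], [0.1586, -0.7906, -0.5914, 0.9051], [0.0, 0.0, 0.0, 1.0]]
top [[407.8110168854673, 0.0, 283.5623965637273], [0.0, 407.8110168854673, 208.89204447227382], [0.0, 0.0, 1.0]] [[-0.009, -1.0, -0.0031, 0.0176], [-0.9947, 0.0092, -0.102, 0.5727], [0.102, 0.0022, -0.9948, 1.2343], [0.0, 0.0, 0.0, 1.0]]
```

View pics/side0.png

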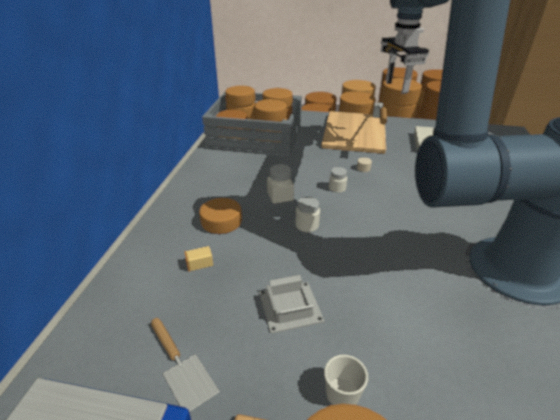

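View pics/top0.png

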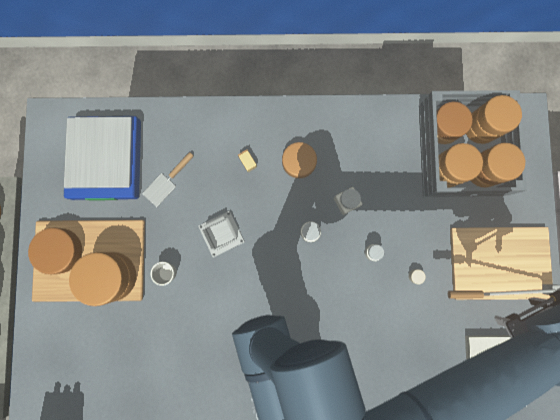

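The square jar is in shade at top (348,200) / side (281,185). The bracket is at top (222,231) / side (291,302). Next I'll zoom in on both.

```bash
python3 - <<'E'
import cv2,numpy as np
t=cv2.imread("pics/top0.png");s=cv2.imread("pics/side0.png")
def crop(im,x,y,w=40,h=40,g=0.6):
    c=im[y-h:y+h,x-w:x+w]; c=(255*(c/255.)**g).astype(np.uint8)
    c=cv2.resize(c,(400,300*1) if 0 else (400,int(400*h/w)),interpolation=cv2.INTER_CUBIC); return c
a=np.hstack([crop(t,348,200,40,30),crop(t,222,231,40,30)])
b=np.hstack([crop(s,281,185,40,30),crop(s,291,302,40,30)])
cv2.imwrite("pics/z0.png",np.vstack([a,b]))
E
```

```text
(no output)
```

View pics/z0.png

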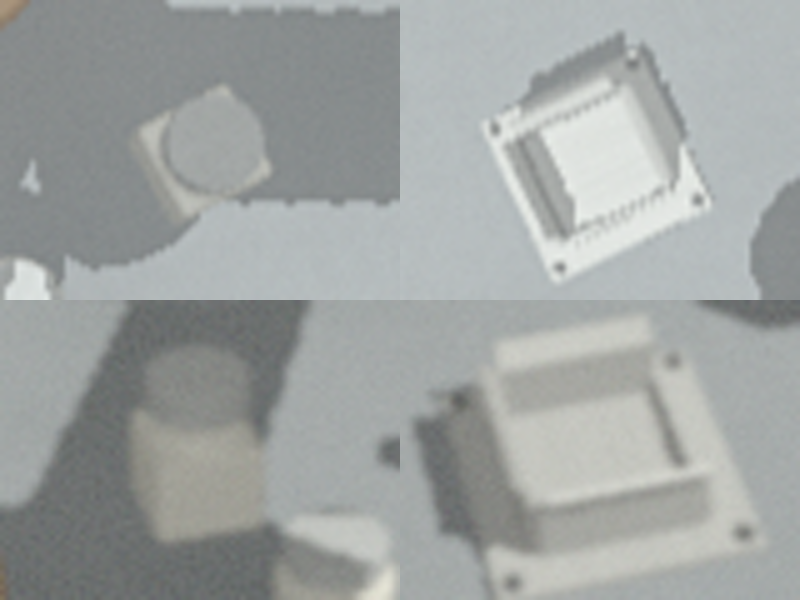

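```bash
cat > h.py <<'E'
import numpy as np,cv2
K={"side":np.array([[392.9647,0,276.9317],[0,392.9647,210.7266],[0,0,1]]),"top":np.array([[407.811,0,283.5624],[0,407.811,208.892],[0,0,1]])}
def ray(d,uv,z):
    T=d["camera_from_world"];R=T[:3,:3];c=-R.T@T[:3,3]
    v=R.T@np.linalg.inv(d["intrinsics"])@np.array([uv[0],uv[1],1.])
    return c+v*(z-c[2])/v[2]
def proj(d,P):
    T=d["camera_from_world"];q=d["intrinsics"]@(T[:3,:3]@np.asarray(P)+T[:3,3]);return q[:2]/q[2]
E
python3 - <<'E'
import numpy as np,cv2
from h import *
from cell import imaging
t=imaging.read_camera("top");s=imaging.read_camera("side")
tz=np.array([[95,129],[232,62],[298,200],[159,267]])/5+[182,201]-.4
sz=np.array([[61,100],[273,58],[343,233],[113,282]])/5+[251,272]-.4
for d,p in((t,tz),(s,sz)):
    P=np.array([ray(d,q,.003)[:2] for q in p]);print(np.round(P,4).tolist(),P.mean(0))
    for a,b in((0,1),(1,2),(2,3),(3,0)):
        e=P[b]-P[a];print(np.hypot(*e).round(4),np.arctan2(e[1],e[0]).round(3)%(np.pi/2))
print("cap",ray(t,np.array([214,143])/5+[308,170]-.4,.091))
# jar zoom
im=t["img"][175:220,320:370,::-1].astype(float)/255;im=((im-.3)/.35).clip(0,1)*255
a=cv2.resize(im.astype(np.uint8),(800,720)[:1]+(600,) if 0 else (660,594),interpolation=cv2.INTER_CUBIC);cv2.imwrite("pics/j1.png",a)
im=s["img"][155:210,255:305,::-1].astype(float)/255;im=((im-.2)/.4).clip(0,1)*255
cv2.imwrite("pics/j2.png",cv2.resize(im.astype(np.uint8),(500,550),interpolation=cv2.INTER_CUBIC))
E
```

```text
[[0.5224, 0.2744], [0.5641, 0.1882], [0.4767, 0.1464], [0.4356, 0.2333]] [0.49969657 0.21058913]
0.0957 0.44979632679489656
0.0969 0.4465926535897933
0.0962 0.44120367320510345
0.0961 0.442
[[0.5616, 0.1816], [0.4751, 0.1397], [0.4343, 0.2287], [0.5204, 0.2698]] [0.49783657 0.20495361]
0.0961 0.45159265358979317
0.0979 0.42920367320510344
0.0954 0.445
0.0973 0.43679632679489666
cap [ 0.5963642  -0.18537268  0.091     ]
```

View pics/j1.png

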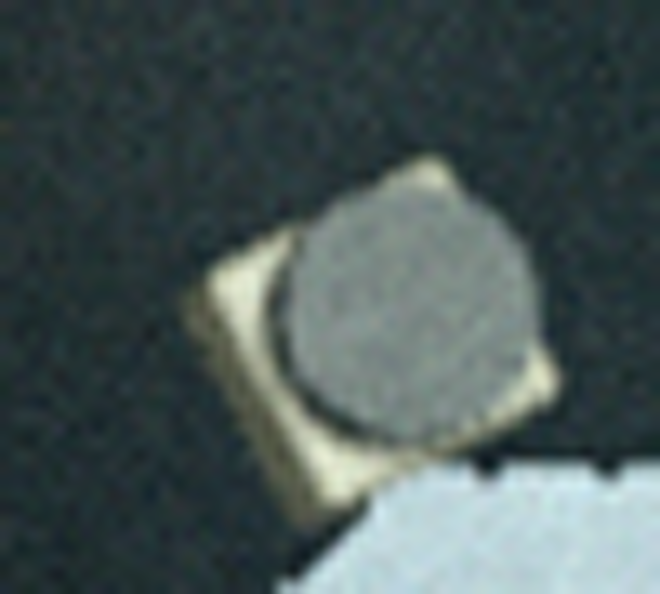

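View pics/j2.png

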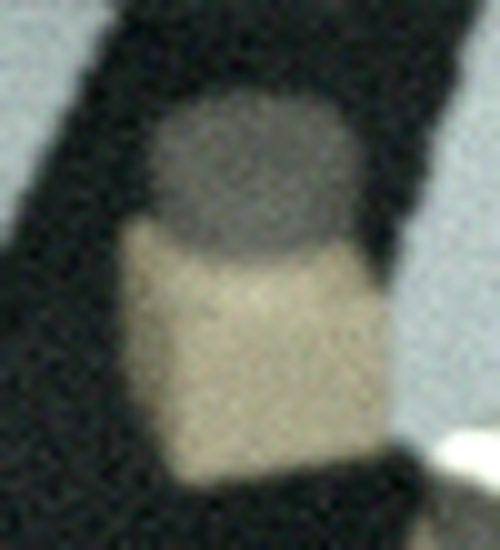

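```bash
python3 - <<'E'
import numpy as np,cv2
from h import *
from cell import imaging
t=imaging.read_camera("top");s=imaging.read_camera("side")
p=np.array([[432,155],[205,278],[328,512],[560,380]])/13.2+[320,175]-.46
P=np.array([ray(t,q,.054)[:2] for q in p]);print(P,P.mean(0))
for a,b in((0,1),(1,2),(2,3),(3,0)):
    e=P[b]-P[a];print(np.hypot(*e).round(4),np.arctan2(e[1],e[0]).round(3)%(np.pi/2))
g=[]
print("cap top",ray(t,np.array([413,313])/13.2+[320,175]-.46,.091))
print("cap side",ray(s,np.array([258,140])/10+[255,155]-.45,.091), proj(s,[.596,-.185,.091]))
q=np.array([[185,487],[388,450]])/10+[255,155]-.45
Q=np.array([ray(s,x,0)[:2] for x in q]);e=Q[1]-Q[0];print(Q,np.hypot(*e),np.arctan2(e[1],e[0])%(np.pi/2))
for n,uv in(("ra",(311,232)),("rb",(375,253)),("wheel",(299,160))): print(n,ray(t,uv,.06))
E
```

```text
[[ 0.63770484 -0.19804891]
 [ 0.60950396 -0.14493347]
 [ 0.55501759 -0.17199819]
 [ 0.58504523 -0.22614298]] [ 0.5968179  -0.18528089]
0.0601 0.4882036732051036
0.0608 0.46059265358979307
0.0619 0.5067963267948965
0.0597 0.49
cap top [ 0.59619726 -0.1866315   0.091     ]
cap side [ 0.59494622 -0.19374782  0.091     ] [279.38637243 170.07378215]
[[ 0.60779587 -0.15124041]
 [ 0.55395982 -0.18062196]] 0.061331855292602676 0.4995818690438343
ra [ 0.4990752  -0.06947363  0.06      ]
rb [ 0.43463256 -0.25964962  0.06      ]
wheel [ 0.71960199 -0.03624544  0.06      ]
```

carry_out:
  motion:
    - {"offset":[-10,-20,0]}
    - {"offset":[-20,-41,0]}
    - {"offset":[-20,-41,0]}
    - {"offset":[-20,-41,0]}
    - {"offset":[-20,-41,0]}
    - {"offset":[-20,-41,0]}
    - {"offset":[-20,-41,0]}
    - {"offset":[-20,-41,0]}
  gripper: 1
  squeeze: 40

```text
invalid input
```

```bash
cat >> h.py <<'E'
from scipy.spatial.transform import Rotation as Ro
def delta(st,P):
    w=st["tool_rot"];R=Ro.from_quat([w[1],w[2],w[3],w[0]]).as_matrix()
    print("t",round(st["clock"],2),"tcp",np.round(st["tcp_pos"],4),"yaw",round(np.arctan2(R[1,0],R[0,0]),4),"zaxis",np.round(R[:,2],4),"F",np.round(st["ft_force"],1),"M",np.round(st["torque"],2),"w",round(st["grip_width"],4),"j",np.round(st["joint_positions"],2))
    print("delta mm",np.round(R.T@(np.asarray(P)-st["tcp_pos"])*1000,1))
E
python3 -c "
from h import *
from cell import r
delta(r.state(),[.596,-.190,.2057])"
```

```text
t 0.3 tcp [ 0.2849 -0.584   0.2064] yaw -1.117 zaxis [-2.e-04  6.e-04 -1.e+00] F [ 0.3 -0.1 -0.2] M [-0.03 -0.05 -0.05] w 0.0941 j [-1.29  0.25  1.56 -0.    1.34 -0.17]
delta mm [-217.8 -452.3    0.9]
```

carry_out:
  motion:
    - {"offset":[-10,-20,0],"roll":0}
    - {"offset":[-20,-41,0],"roll":0}
    - {"offset":[-20,-41,0],"roll":0}
    - {"offset":[-20,-41,0],"roll":0}
    - {"offset":[-20,-41,0],"roll":0}
    - {"offset":[-20,-41,0],"roll":0}
    - {"offset":[-20,-41,0],"roll":0}
    - {"offset":[-20,-41,0],"roll":0}
  gripper: 1
  squeeze: 40

```text
clock: 1.1
tcp_pos: [0.4962, -0.3119, 0.2069]
tool_rot: [-0.0, 0.848, -0.53, 0.0]
ft_force: [0.5, -0.9, -0.1]
grip_width: 0.0941
```

```bash
python3 -c "
from h import *
from cell import r
delta(r.state(),[.596,-.190,.2057])"
```

```text
t 1.1 tcp [ 0.4962 -0.3119  0.2069] yaw -1.1164 zaxis [ 4.e-04  1.e-04 -1.e+00] F [ 0.5 -0.9 -0.1] M [-0.01  0.01  0.01] w 0.0941 j [-0.75  0.1   1.73  0.    1.32  0.36]
delta mm [ -65.8 -143.2    1.3]
```

carry_out:
  motion:
    - {"offset":[-20,-42,0],"roll":0}
    - {"offset":[-20,-42,0],"roll":0}
    - {"offset":[-18,-38,0],"roll":0}
    - {"offset":[-10,-23,0],"roll":0}
    - {"offset":[0,0,0],"roll":0}
    - {"offset":[0,0,0],"roll":0}

```text
clock: 1.7
tcp_pos: [0.5955, -0.1891, 0.2066]
tool_rot: [0.0, 0.848, -0.529, -0.0]
ft_force: [-0.1, 0.0, 0.3]
grip_width: 0.0937
```

```bash
python3 - <<'E'
from h import *
from cell import r,imaging
st=r.state();delta(st,[.596,-.190,.0865])
o=[]
for n in("top","side"):
    d=imaging.read_camera(n);im=d["img"][:,:,::-1].copy()
    u=proj(d,st["tcp_pos"]+[0,0,-.025]);print(n,u)
    x,y=map(int,proj(d,[.596,-.19,.12]));c=im[y-60:y+60,x-60:x+60]
    o.append(cv2.resize((255*(c/255.)**.6).astype(np.uint8),(400,400),interpolation=cv2.INTER_CUBIC))
    print(x-60,y-60)
cv2.imwrite("pics/g1.png",np.hstack(o))
E
```

```text
t 1.7 tcp [ 0.5955 -0.1891  0.2066] yaw -1.1154 zaxis [-5.e-04 -0.e+00 -1.e+00] F [-0.1  0.   0.3] M [-0.04 -0.02 -0.04] w 0.0937 j [-0.49  0.19  1.63 -0.    1.33  0.63]
delta mm [ 1.000e+00 -1.000e-01  1.201e+02]
top [357.08845728 194.2621542 ]
293 137
side [279.91170093 139.65479599]
219 100
```

View pics/g1.png

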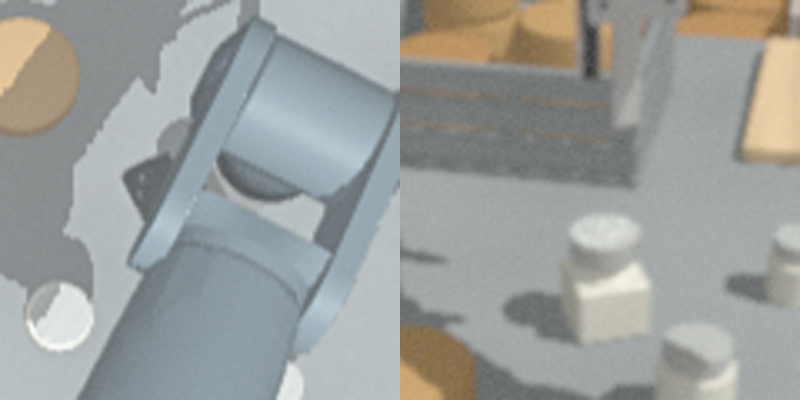

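```bash
python3 - <<'E'
from h import *
from cell import r,imaging
st=r.state();d=imaging.read_camera("side")
w=st["tool_rot"];R=Ro.from_quat([w[1],w[2],w[3],w[0]]).as_matrix()
im=d["img"][:,:,::-1].copy();x0,y0=240,90
c=cv2.resize(im[y0:y0+120,x0:x0+90],(600,800),interpolation=cv2.INTER_CUBIC);c=(255*(c/255.)**.7).astype(np.uint8)
k=600/90
for sx in(-.047,.047,-.0595,.0595):
  for sy in(-.008,.008):
    u=proj(d,st["tcp_pos"]+R@[sx,sy,.025]);cv2.circle(c,tuple(int(v) for v in ((u-[x0,y0]+.5)*k)),3,(0,0,255),-1)
for a in np.linspace(0,2*np.pi,24):
    for P,col in(((.596,-.190),(0,0,255)),((.596,-.186),(0,255,0))):
      u=proj(d,[P[0]+.029*np.cos(a),P[1]+.029*np.sin(a),.091]);cv2.circle(c,tuple(int(v) for v in ((u-[x0,y0]+.5)*k)),2,col,-1)
cv2.imwrite("pics/g2.png",cv2.resize(c,(450,600)))
E
```

```text
(no output)
```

View pics/g2.png

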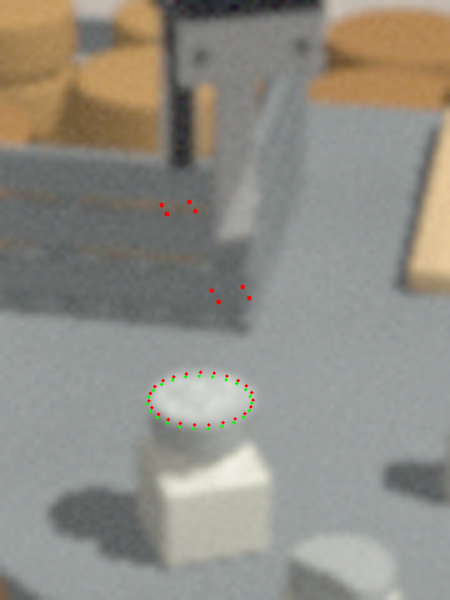

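carry_out:
  motion:
    - {"offset":[0,0,30],"roll":0}
    - {"offset":[0,0,40],"roll":0}
    - {"offset":[0,0,30],"roll":0}
    - {"offset":[0,0,15],"roll":0}
    - {"offset":[0,0,5],"roll":0}
    - {"offset":[0,0,0],"roll":0}
    - {"offset":[0,0,0],"roll":0}

```text
clock: 2.55
tcp_pos: [0.5968, -0.191, 0.0887]
tool_rot: [-0.0, 0.848, -0.53, 0.002]
ft_force: [0.7, -0.2, 0.9]
grip_width: 0.0941
```

```bash
python3 - <<'E'
from h import *
from cell import r,imaging
st=r.state();delta(st,[.596,-.189,.0865])
d=imaging.read_camera("side")
im=d["img"][:,:,::-1].copy();x0,y0=230,120
c=cv2.resize(im[y0:y0+100,x0:x0+100],(600,600),interpolation=cv2.INTER_CUBIC);c=(255*(c/255.)**.7).astype(np.uint8)
cv2.imwrite("pics/g3.png",c)
E
```

```text
t 2.55 tcp [ 0.5968 -0.191   0.0887] yaw -1.1173 zaxis [ 0.0028 -0.0015 -1.    ] F [ 0.7 -0.2  0.9] M [ 0.01 -0.01  0.01] w 0.0941 j [-0.49  0.32  1.7  -0.    1.12  0.63]
delta mm [-2.1 -0.2  2.2]
```

View pics/g3.png

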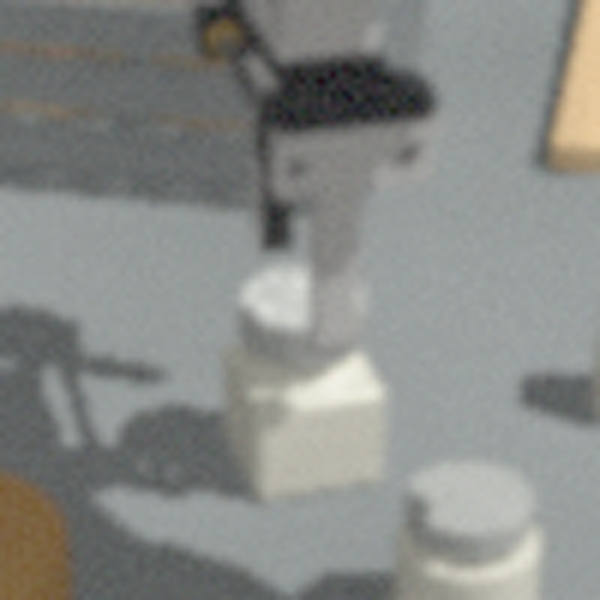

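carry_out:
  motion:
    - {"offset":[-1,0,2],"roll":0}
    - {"offset":[0,0,0],"roll":0}
    - {"offset":[0,0,0],"roll":0}
    - {"offset":[0,0,0],"roll":0}
    - {"offset":[0,0,0],"roll":0}
    - {"offset":[0,0,0],"roll":0}
  gripper: -1
  squeeze: 45

```text
clock: 3.2
tcp_pos: [0.595, -0.1887, 0.0848]
tool_rot: [-0.0, 0.848, -0.53, -0.001]
ft_force: [-1.0, 1.8, 2.4]
grip_width: 0.0571
```

```bash
python3 - <<'E'
from h import *
from cell import r,imaging
delta(r.state(),[.4987,.208,.1865])
E
```

```text
t 3.2 tcp [ 0.595  -0.1887  0.0848] yaw -1.1169 zaxis [-8.0e-04  1.1e-03 -1.0e+00] F [-1.   1.8  2.4] M [ 0.48  0.28 -0.  ] w 0.0571 j [-0.49  0.32  1.7   0.    1.12  0.63]
delta mm [-398.9  -87.4 -101.2]
```

carry_out:
  motion:
    - {"offset":[0,0,-15],"roll":0}
    - {"offset":[0,0,-30],"roll":0}
    - {"offset":[0,0,-35],"roll":0}
    - {"offset":[0,0,-20],"roll":0}
    - {"offset":[-20,-4,0],"roll":0}
    - {"offset":[-35,-8,0],"roll":0}
    - {"offset":[-40,-9,0],"roll":0}

```text
clock: 3.9
tcp_pos: [0.571, -0.0934, 0.1835]
tool_rot: [0.0, 0.848, -0.531, -0.001]
ft_force: [0.8, 0.3, -4.7]
grip_width: 0.0574
```

```bash
python3 - <<'E'
from h import *
from cell import r,imaging
delta(r.state(),[.4987,.208,.1865])
E
```

```text
t 3.9 tcp [ 0.571  -0.0934  0.1835] yaw -1.1187 zaxis [-2.1e-03  9.0e-04 -1.0e+00] F [ 0.8  0.3 -4.7] M [ 0.04 -0.06 -0.04] w 0.0574 j [-0.36  0.1   1.76  0.    1.28  0.76]
delta mm [-302.7  -66.7   -2.6]
```

carry_out:
  motion:
    - {"offset":[-40,-9,0],"roll":0}
    - {"offset":[-40,-9,0],"roll":0}
    - {"offset":[-40,-9,0],"roll":0}
    - {"offset":[-40,-9,0],"roll":0}
    - {"offset":[-40,-9,0],"roll":0}
    - {"offset":[-40,-9,0],"roll":0}
    - {"offset":[-35,-7,0],"roll":0}
    - {"offset":[-20,-4,0],"roll":0}

```text
clock: 4.7
tcp_pos: [0.4988, 0.2016, 0.1833]
tool_rot: [0.001, 0.849, -0.529, -0.001]
ft_force: [0.6, -0.8, -4.7]
grip_width: 0.0569
```

carry_out:
  motion:
    - {"offset":[-9,-1,0],"roll":0}
    - {"offset":[0,0,10],"roll":0.045}
    - {"offset":[0,0,15],"roll":0}
    - {"offset":[0,0,10],"roll":0}
    - {"offset":[0,0,0],"roll":0}
    - {"offset":[0,0,0],"roll":0}

```text
clock: 5.3
tcp_pos: [0.4983, 0.207, 0.1492]
tool_rot: [0.0, 0.836, -0.549, -0.0]
ft_force: [0.8, -0.2, -4.0]
grip_width: 0.0567
```

```bash
python3 - <<'E'
from h import *
from cell import r,imaging
st=r.state();delta(st,[.4987,.208,.1865])
for n in("side","top"):
    d=imaging.read_camera(n);im=d["img"][:,:,::-1].copy()
    u=proj(d,[.499,.208,.05]);x0,y0=int(u[0])-50,int(u[1])-50;print(n,x0,y0)
    cv2.imwrite(f"pics/b_{n}.png",cv2.resize(im[y0:y0+100,x0:x0+100],(600,600),interpolation=cv2.INTER_CUBIC))
E
```

```text
t 5.3 tcp [0.4983 0.207  0.1492] yaw -1.1625 zaxis [-1.e-03 -2.e-04 -1.e+00] F [ 0.8 -0.2 -4. ] M [-0.04 -0.03  0.  ] w 0.0567 j [ 0.18  0.05  1.89 -0.    1.21  1.35]
delta mm [ -0.8  -0.7 -37.3]
side 239 239
top 169 183
```

View pics/b_side.png

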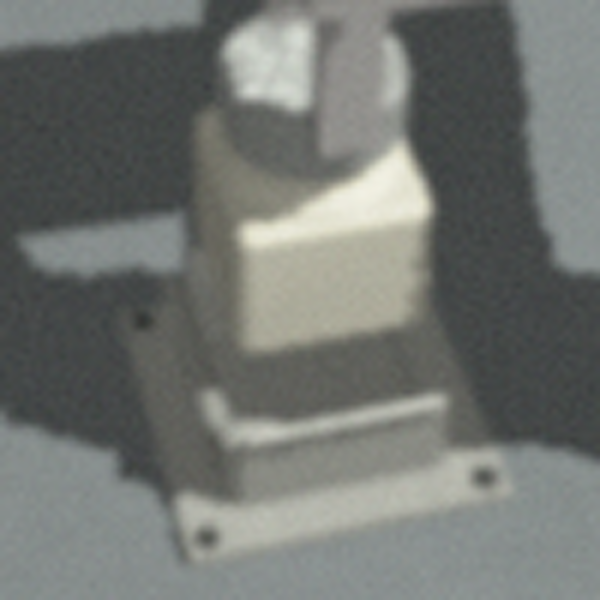

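View pics/b_top.png

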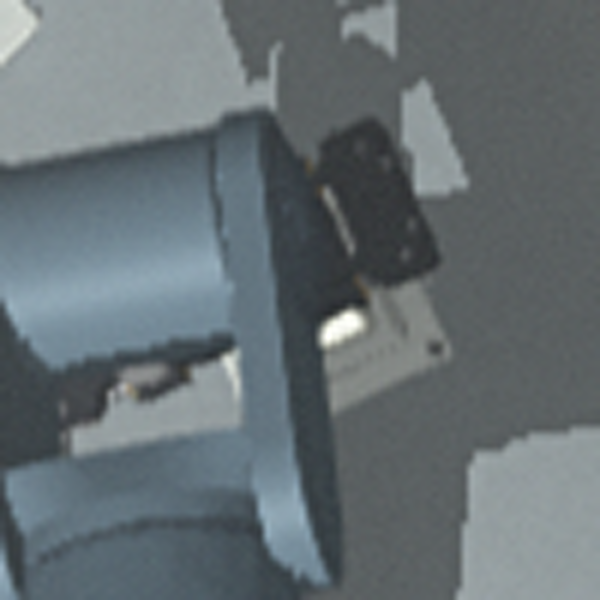

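```bash
python3 - <<'E'
from h import *
from cell import r,imaging
d=imaging.read_camera("side")
f=lambda p,z:np.array([ray(d,np.array(q)/6+[239,239]-.42,z)[:2] for q in p])
def ang(e):return np.hypot(*e).round(4),(np.arctan2(e[1],e[0])%(np.pi/2)).round(3)
zb=.0644
for nm,p,z in(("bot",[(248,353),(425,322)],zb),("top",[(240,241),(432,210)],zb+.054)):
    P=f(p,z);e=P[1]-P[0];n=np.array([e[1],-e[0]])/np.hypot(*e)
    m=P.mean(0)
    c=[m+.032*n,m-.032*n];print(nm,P.round(4).tolist(),ang(e),np.round(c,4))
H=f([(142,320),(207,537),(485,478)],.0035)
print(H,(H[0]+H[2])/2,ang(H[1]-H[0]),ang(H[2]-H[1]))
E
```

```text
bot [[0.5121, 0.2435], [0.4582, 0.2196]] (np.float64(0.059), np.float64(0.417)) [[0.4722 0.2608]
 [0.4981 0.2023]]
top [[0.5141, 0.2469], [0.4581, 0.2225]] (np.float64(0.061), np.float64(0.411)) [[0.4733 0.264 ]
 [0.4989 0.2053]]
[[0.5624162  0.18313041]
 [0.52051917 0.27041131]
 [0.43385385 0.22916776]] [0.49813503 0.20614909] (np.float64(0.0968), np.float64(0.448)) (np.float64(0.096), np.float64(0.444))
```

carry_out:
  motion:
    - {"offset":[-1.5,-0.5,5],"roll":-0.02}
    - {"offset":[0,0,10],"roll":0}
    - {"offset":[0,0,6],"roll":0}
    - {"offset":[0,0,5],"roll":0}
    - {"offset":[0,0,4],"roll":0}
    - {"offset":[0,0,0],"roll":0}

```text
clock: 6.05
tcp_pos: [0.4978, 0.209, 0.1189]
tool_rot: [0.001, 0.841, -0.54, -0.001]
ft_force: [-0.7, -0.1, -5.0]
grip_width: 0.0567
```

```bash
cat > look.py <<'E'
from h import *
from cell import r,imaging
import sys
st=r.state();delta(st,[.4987,.2085,.0888])
d=imaging.read_camera("side");im=d["img"][:,:,::-1]
cv2.imwrite(f"pics/{sys.argv[1]}.png",cv2.resize(im[239:339,239:339],(600,600),interpolation=cv2.INTER_CUBIC))
E
python3 look.py s1
```

```text
t 6.05 tcp [0.4978 0.209  0.1189] yaw -1.142 zaxis [-1.5e-03 -3.0e-04 -1.0e+00] F [-0.7 -0.1 -5. ] M [-0.05  0.05 -0.01] w 0.0567 j [ 0.19  0.09  1.91 -0.    1.15  1.33]
delta mm [ 0.8 -0.6 30.1]
```

View pics/s1.png

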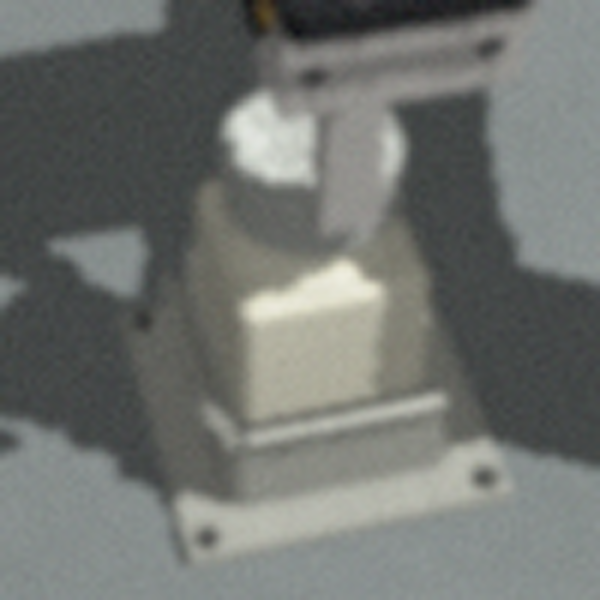

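carry_out:
  motion:
    - {"offset":[0,0,5],"roll":0}
    - {"offset":[0,0,5],"roll":0}
    - {"offset":[0,0,5],"roll":0}

```text
clock: 6.4
tcp_pos: [0.4983, 0.2091, 0.1044]
tool_rot: [-0.0, 0.841, -0.54, 0.0]
ft_force: [-0.1, -0.3, -4.9]
grip_width: 0.0572
```

```bash
python3 look.py s2
```

```text
t 6.4 tcp [0.4983 0.2091 0.1044] yaw -1.142 zaxis [ 1.e-04  0.e+00 -1.e+00] F [-0.1 -0.3 -4.9] M [-0.05  0.05  0.02] w 0.0572 j [0.19 0.11 1.91 0.   1.12 1.33]
delta mm [ 0.7 -0.1 15.6]
```

carry_out:
  motion:
    - {"offset":[0,0,5],"roll":0}
    - {"offset":[0,0,4],"roll":0}
    - {"offset":[0,0,3],"roll":0}
    - {"offset":[0,0,2],"roll":0}
    - {"offset":[0,0,2],"roll":0}
    - {"offset":[0,0,0],"roll":0}

```text
clock: 7.05
tcp_pos: [0.4986, 0.2091, 0.0889]
tool_rot: [-0.0, 0.841, -0.54, 0.0]
ft_force: [-0.3, -0.2, -4.8]
grip_width: 0.057
```

```bash
python3 look.py s3
```

```text
t 7.05 tcp [0.4986 0.2091 0.0889] yaw -1.1419 zaxis [ 4.e-04  1.e-04 -1.e+00] F [-0.3 -0.2 -4.8] M [-0.01 -0.02 -0.01] w 0.057 j [ 0.19  0.13  1.92 -0.    1.09  1.33]
delta mm [0.6 0.1 0.1]
```

View pics/s3.png

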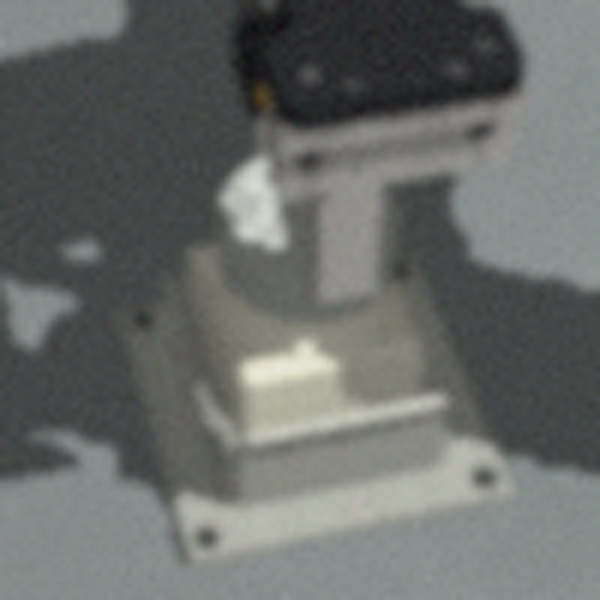

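Still carrying the jar's weight, so it sits just above the floor. I'll lower it until contact.

carry_out:
  motion:
    - {"offset":[0,0,1],"roll":0}
    - {"offset":[0,0,1],"roll":0}
    - {"offset":[0,0,0],"roll":0}

```text
clock: 7.4
tcp_pos: [0.4991, 0.2096, 0.0887]
tool_rot: [-0.001, 0.841, -0.54, 0.0]
ft_force: [-4.1, 1.6, 6.5]
grip_width: 0.057
```

```bash
python3 -c "
from h import *
from cell import r
delta(r.state(),[.4987,.2085,.0888])"
```

```text
t 7.4 tcp [0.4991 0.2096 0.0887] yaw -1.1419 zaxis [ 1.2e-03  6.0e-04 -1.0e+00] F [-4.1  1.6  6.5] M [ 0.02  0.87 -0.04] w 0.057 j [0.19 0.13 1.92 0.   1.09 1.33]
delta mm [ 0.8  0.8 -0.1]
```

carry_out:
  motion:
    - {"offset":[0,0,0],"roll":0}
    - {"offset":[0,0,0],"roll":-0.05}
    - {"offset":[0,0,0],"roll":-0.1}
    - {"offset":[0,0,0],"roll":-0.1}
    - {"offset":[0,0,0],"roll":-0.05}
  squeeze: 55

```text
clock: 7.9
tcp_pos: [0.4997, 0.2088, 0.0886]
tool_rot: [-0.0, 0.913, -0.408, 0.001]
ft_force: [-1.6, -2.0, 5.0]
grip_width: 0.0567
```

```bash
python3 -c "
from h import *
from cell import r
delta(r.state(),[.4987,.2085,.0888])"
```

```text
t 7.9 tcp [0.4997 0.2088 0.0886] yaw -0.8399 zaxis [ 2.8e-03 -7.0e-04 -1.0e+00] F [-1.6 -2.   5. ] M [-0.52  0.24 -0.32] w 0.0567 j [ 0.19  0.13  1.92 -0.    1.09  1.03]
delta mm [-0.5  0.9 -0.2]
```

carry_out:
  motion:
    - {"offset":[0,0,0],"roll":-0.1}
    - {"offset":[0,0,0],"roll":-0.1}
    - {"offset":[0,0,0],"roll":-0.1}

```text
clock: 8.2
tcp_pos: [0.4998, 0.2087, 0.0886]
tool_rot: [-0.0, 0.964, -0.266, 0.001]
ft_force: [-2.0, -2.3, 5.4]
grip_width: 0.0565
```

```bash
python3 look.py u1
```

```text
t 8.2 tcp [0.4998 0.2087 0.0886] yaw -0.5388 zaxis [ 2.9e-03 -7.0e-04 -1.0e+00] F [-2.  -2.3  5.4] M [-0.63  0.19 -0.41] w 0.0565 j [ 0.19  0.13  1.92 -0.    1.09  0.73]
delta mm [-0.8  0.7 -0.2]
```

View pics/u1.png

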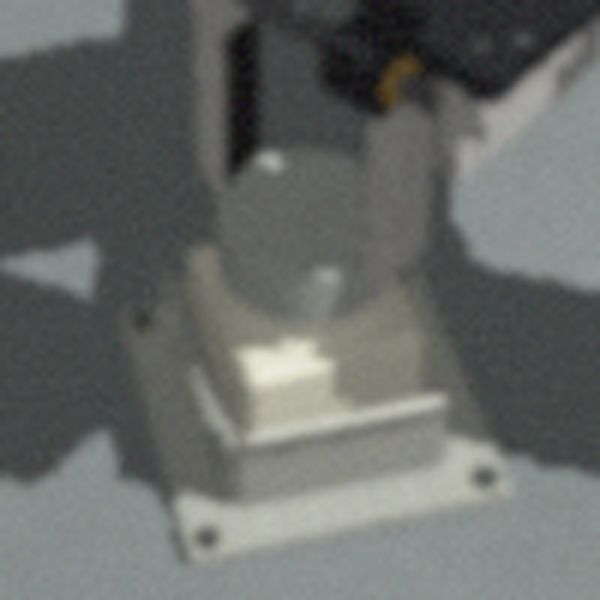

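carry_out:
  motion:
    - {"offset":[0,0,0],"roll":-0.06}
    - {"offset":[0,0,0],"roll":-0.06}

```text
clock: 8.45
tcp_pos: [0.4998, 0.2087, 0.0886]
tool_rot: [0.0, 0.978, -0.209, 0.001]
ft_force: [-2.7, -2.8, 6.8]
grip_width: 0.0569
```

```bash
python3 -c "
from h import *
from cell import r
delta(r.state(),[.4987,.2085,.0888])"
```

```text
t 8.45 tcp [0.4998 0.2087 0.0886] yaw -0.4219 zaxis [ 2.8e-03 -8.0e-04 -1.0e+00] F [-2.7 -2.8  6.8] M [-0.77  0.29 -0.4 ] w 0.0569 j [ 0.19  0.13  1.92 -0.    1.09  0.61]
delta mm [-0.9  0.6 -0.2]
```

carry_out:
  motion:
    - {"offset":[0,0,0],"roll":-0.06}
    - {"offset":[0,0,0],"roll":-0.06}

```text
clock: 8.65
tcp_pos: [0.4998, 0.2086, 0.0887]
tool_rot: [0.0, 0.989, -0.15, 0.001]
ft_force: [-1.8, -3.4, 8.0]
grip_width: 0.0572
```

```bash
python3 -c "
from h import *
from cell import r
delta(r.state(),[.4987,.2085,.0888])"
```

```text
t 8.65 tcp [0.4998 0.2086 0.0887] yaw -0.3017 zaxis [ 2.8e-03 -9.0e-04 -1.0e+00] F [-1.8 -3.4  8. ] M [-0.75  0.29 -0.39] w 0.0572 j [ 0.19  0.13  1.92 -0.    1.09  0.49]
delta mm [-1.   0.5 -0.1]
```

T = 0.84 rad and still threaded.

carry_out:
  motion:
    - {"offset":[0,0,0],"roll":-0.05}
    - {"offset":[0,0,0],"roll":-0.05}

```text
clock: 8.85
tcp_pos: [0.4999, 0.2087, 0.0893]
tool_rot: [0.0, 0.995, -0.101, 0.001]
ft_force: [-4.7, -3.5, 14.2]
grip_width: 0.0566
```

```bash
python3 -c "
from h import *
from cell import r
delta(r.state(),[.4987,.2085,.0888])"
```

```text
t 8.85 tcp [0.4999 0.2087 0.0893] yaw -0.2018 zaxis [ 0.0028 -0.001  -1.    ] F [-4.7 -3.5 14.2] M [-0.84  0.78 -0.23] w 0.0566 j [ 0.19  0.13  1.92 -0.    1.09  0.39]
delta mm [-1.2  0.4  0.5]
```

carry_out:
  motion:
    - {"offset":[0,0,0],"roll":-0.05}
    - {"offset":[0,0,0],"roll":-0.05}

```text
clock: 9.05
tcp_pos: [0.5002, 0.2086, 0.0898]
tool_rot: [0.0, 0.999, -0.051, 0.002]
ft_force: [-4.9, -4.2, 13.0]
grip_width: 0.0573
```

```bash
python3 -c "
from h import *
from cell import r
delta(r.state(),[.4987,.2085,.0888])"
```

```text
t 9.05 tcp [0.5002 0.2086 0.0898] yaw -0.1015 zaxis [ 0.0034 -0.0011 -1.    ] F [-4.9 -4.2 13. ] M [-0.91  0.74 -0.24] w 0.0573 j [ 0.19  0.13  1.92 -0.    1.09  0.29]
delta mm [-1.5  0.3  1. ]
```

The thread has let go: Mz fell from 0.40 to 0.23 N m, Fz jumped to 14 N and the tool rose about 1 mm. I'll lift slowly.

carry_out:
  motion:
    - {"offset":[0,0,-2],"roll":0}
    - {"offset":[0,0,-3],"roll":0}
    - {"offset":[0,0,-3],"roll":0}
    - {"offset":[0,0,0],"roll":0}

```text
clock: 9.45
tcp_pos: [0.4989, 0.209, 0.0952]
tool_rot: [0.0, 0.999, -0.051, 0.001]
ft_force: [1.1, -1.6, -0.0]
grip_width: 0.057
```

```bash
python3 look.py l1
```

```text
t 9.45 tcp [0.4989 0.209  0.0952] yaw -0.1024 zaxis [ 1.4e-03 -1.0e-04 -1.0e+00] F [ 1.1 -1.6 -0. ] M [-0.36 -0.26 -0.01] w 0.057 j [ 0.19  0.12  1.92 -0.    1.1   0.29]
delta mm [-0.1  0.6  6.4]
```

View pics/l1.png

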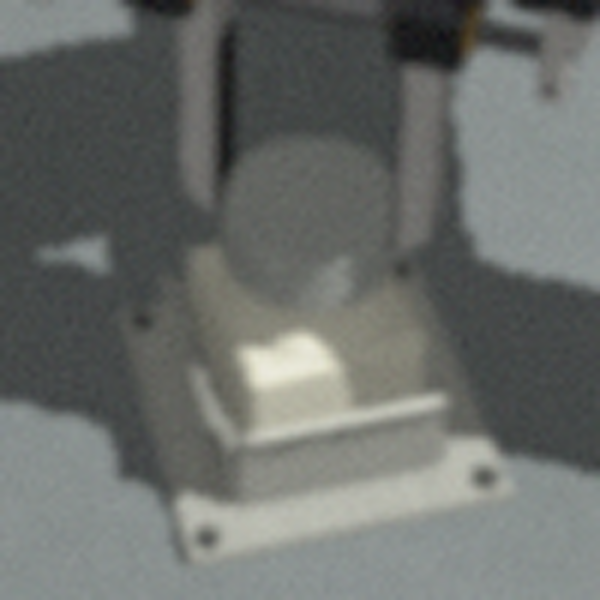

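carry_out:
  motion:
    - {"offset":[0,0,-4],"roll":0}
    - {"offset":[0,0,-5],"roll":0}
    - {"offset":[0,0,-5],"roll":0}
    - {"offset":[0,0,-6],"roll":0}
    - {"offset":[0,0,-8],"roll":0}
    - {"offset":[0,0,-7],"roll":0}
    - {"offset":[0,0,-4],"roll":0}
    - {"offset":[0,0,0],"roll":0}

```text
clock: 10.3
tcp_pos: [0.4989, 0.2092, 0.1347]
tool_rot: [-0.0, 0.999, -0.051, 0.001]
ft_force: [0.2, 0.6, -0.0]
grip_width: 0.0569
```

carry_out:
  motion:
    - {"offset":[0,0,0],"roll":0}
    - {"offset":[0,0,0],"roll":0}
    - {"offset":[0,0,0],"roll":0}

```text
clock: 10.6
tcp_pos: [0.4981, 0.209, 0.1334]
tool_rot: [0.0, 0.999, -0.051, -0.0]
ft_force: [-0.4, 0.1, -0.7]
grip_width: 0.0572
```

```bash
python3 look.py l2
```

```text
t 10.6 tcp [0.4981 0.209  0.1334] yaw -0.102 zaxis [-8.e-04 -2.e-04 -1.e+00] F [-0.4  0.1 -0.7] M [-0.07 -0.06  0.05] w 0.0572 j [ 0.19  0.07  1.9  -0.    1.18  0.29]
delta mm [ 0.7  0.5 44.6]
```

View pics/l2.png

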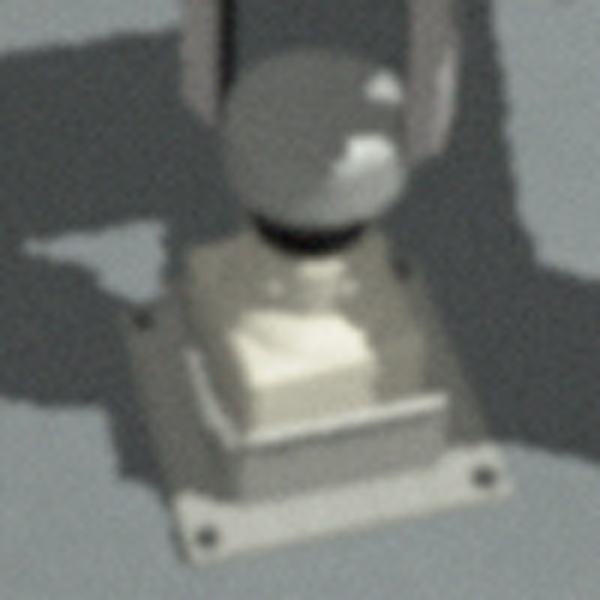

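The cap is off and held above the dark mouth of the jar, and the jar is still seated in the bracket.

```bash
python3 -c "
from cell import r
print(r.sign_off())"
```

```text
the job is handed in; nothing more can be done
None
```

I seated the jar in the bracket, unscrewed the cap until the thread let go, and handed the job in with the cap held just above the mouth. No verdict was reported.

- **Seating:** I picked the jar up by its cap and turned it about 0.03 rad. I lowered it until it touched the pocket floor, at TCP z = 0.0887 m against 0.0888 m expected.
- **Unscrewing:** I turned the cap 1.04 rad anticlockwise. The turning torque fell from 0.40 to 0.23 N m and the upward force rose to 14 N between 0.84 and 0.94 rad. I did not measure the cap's angle to the jar. From the stated starting range and play, it should be between 0.92 and 1.32 rad, under the 1.45 limit.
- **Last check, 10.6 s:** The cap is gripped (57 mm opening), level within about 0.001 rad by tool tilt, and 45 mm above its closed height, so about 80 mm above jar_mid. The force on the tool is under 1 N. The last picture shows the jar seated, with a clear dark gap at the mouth.
- **Disagreements:** The two cameras differed by about 6 mm in y, so I lined the jar up with the bracket from the side view. Jar yaw estimates differed by about 0.03 rad, so I split the difference, and the jar went in without side load. One move call was refused at the start because it left out "roll".
- **Not checked:** I did not re-measure the bystanders. The path was planned to pass above or clear of them.

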